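# Push the burr off a retort stand's base plate with a file

## Task

Take the file by its wooden grip and push it square across the top edge of the blue plate in the vise, with light, steady pressure: at least three full forward strokes away from the robot, using the file from its front half to its back half, lifting it clear at the end of each stroke and never dragging it back over the edge. Go on until the copper-coloured burr has been pushed fully over to the far side of the plate, then lay the file flat on its wooden rest, leaving the other things where they are.

Things in the scene. Friction and masses are not known exactly. Their poses are not given: they have to be found in the camera images.
- file_grip (a point): Centre of the wooden grip block on the back of the file: block 60 mm along x, 24 mm wide (y), 45 mm high. This point lies 34 mm above the file's flat underside (25 mm below the top of the grip) and midway along the file. x points along the file to its front end, z up. To be gripped across its 24 mm width.
- file: The flat file: steel blade 200 mm long, 26 mm wide, 5 mm thick, on a dark bar (160 x 20 mm, to 14 mm above the underside), with the wooden grip on top; about 0.32 kg (varies). Origin at the centre of its underside, x to its front end; the orange band marks the back end. Held while gripped, it reads None.
- vise: Grey bench vise, fixed; footprint 150 mm (x) x 100 mm (y), jaws 60 mm high, screw on the -x side; place and turn vary. Origin at the centre of its underside; x points square across the plate, away from the robot: the forward stroke direction. Holds a blue plate upright, 6 mm thick (x), 80 mm wide (y), centred over the origin, with the burr on its top edge.
- edge (a point): Nominal middle of the burr's top, 85 mm above the vise's underside, over its origin, axes as the vise. The true top is level, anywhere from 79 to 91 mm up, not measured: feel (or see) for it. Plate and burr give down in the rubber-lined jaws by about 1 mm per 4 N. File with about 5 to 15 N; over 22 N is too hard.
- burr (a joint): How far the burr is pushed forward (m). A stiff copper-coloured strip on the plate's edge, 14 mm (x) x 66 mm (y) x 3 mm. At 0 it sticks out 11 mm on the robot's side, at 0.014 (end of travel) 11 mm on the far side; fully over from 0.012. The file's friction drags it slowly, 2 to 5 mm/s under 8 to 10 N, forward or back, so it takes several strokes; it stays where left.
- rest: Wooden rest board, fixed, 240 mm (x) x 64 mm (y), top face 10 mm above its underside, low lips 6 mm high along both long sides leaving 52 mm between them. Origin at the centre of its underside, x lengthways, away from the robot. The file starts lying on it, lengthways, front end towards +x, and goes back there the same way.
- washbottle: White wash bottle with red cap, 64 mm across, 170 mm high: leave alone. Origin under its centre.
- beaker: Glass beaker, 76 mm across, 95 mm high: leave alone. Origin under its centre.
- jar: Amber jar, 60 mm across, 80 mm high: leave alone. Origin under its centre.
- brush: Small brush, 160 mm long, lying between vise and rest: leave alone.
- spareplate: Spare blue plate, 100 x 70 x 6 mm, lying flat: leave alone. Origin under its centre.
- bosshead: Steel clamp boss, 30 mm block with screws: leave alone. Origin under its centre.
- wrench: Wrench, 140 mm long, lying flat: leave alone.
Not all that is in view belongs to the job. Leave any pink or purple look-alike of the rest alone.

How it is judged:
By the outcome, as a careful person would: the job done as asked, in the order asked, and still so for the second after the job is handed in, with the robot touching nothing.
It also fails if it takes over 72 s, if anything falls off the work surface, if the arm or the gripper's body presses on something with over 40 N, if the wrist force passes 120 N, or if a joint passes its speed limit or range.

## Robot

A 7-joint arm with a two-finger parallel gripper is mounted at the origin on the work surface. World frame = base frame: x ahead of the robot, y to its left, z up, the work surface at z = 0. Lengths are in m, angles in rad, forces in N, time in s.
With the tool pointing down it reaches from about 0.425 to 1.025 m from the base axis. Payload 3.6 kg.
Tool frame: the origin (TCP) lies midway between the tips of the shut fingers; the grasp point (between the pads) lies 19 mm behind it; z points along the fingers, y is the direction in which the jaws open and shut (so a half turn about z gives the same grasp; the last joint's range is limited). The gripper opens to 85 mm and grips with 20 to 120 N. Pads are 22 mm wide; open, the fingers measure 114 mm over their backs; the gripper's body (76 mm by 85 mm) begins 54 mm behind the grasp point. The pads swing forward as they close: fully open they stand 13 mm farther back than shut.
Start: joints at [-1.238, 0.591, 0.048, 1.609, -0.033, 0.943, -0.034], TCP at [0.299, 0.66, 0.231] pointing down, gripper open.
Joint ranges: [-2.69, 2.69], [-0.47, 2.24], [-1.27, 1.36], [0.19, 2.51], [-1.53, 4.68], [0.08, 2.07], [-3.09, 3.09]. Speed limits (rad/s): [2.57, 2.57, 3.14, 3.14, 3.14, 3.14, 3.14].

## Interface

Orientations are given as a rotation vector (axis times angle).
In Python, from rig import manip, optics, hand_in gives the robot as it stands.
- The arm moves only by the shell command python3 -m pendant 'ROWS' [FORCE]. ROWS is JSON, a list of rows, each an object of numbers: "grip": the opening, from 0 (shut) to 1 (fully open); "tx", "ty", "tz": the shift along the tool's x, y, z in m; "wx", "wy", "wz": the turn, a rotation vector about the tool's x, y, z in rad. In form: [{"grip": .., "tx": .., "ty": .., "tz": .., "wx": .., "wy": .., "wz": ..}, ...]. A call has 1 to 10 rows; each row is the pose to reach, as a shift and turn from the pose commanded when the call began, along the tool's axes at that moment; what a row does not reach only later rows make up. A row lasts 1/8 s, in which the tool goes at most 62.5 mm and 10.7 degrees, less where a joint would pass 70% of its speed; a pose out of reach is approached as far as the arm can. A call with a gripper value outside its range is refused whole. The fingers move at their own pace and stop on an object; FORCE is the grip in N (left out, the last holds). Time passes only in rows, so rows that repeat a pose let the fingers close. It gives the time, the measured TCP pose, the force and the opening at its end, in the units of the state.
- manip.sense(): the state, without advancing time (a new reading comes with each control period).
- optics.camera(name): name is "scene" or "top"; returns the picture (480x640x3 uint8, blue, green, red); there is no depth.
- optics.calibration(name): a dict with "fx", "fy", "cx", "cy" (pixels), "eye" and "rotation" of the camera in the world. Camera axes: x right, y down, z forward; pixel columns grow to the right and rows downward; lengths in m; the calibration is good to about 2 mm. A picture is of the moment at which its call begins. calibration takes no time and is no camera call.
- hand_in(): hands the job in, once; it reports no verdict.
The state is a dict: "time_s": time; "qpos": joint angles; "joint_vel": joint speeds; "joint_efforts": joint torques, N m; "tcp_pos": TCP position; "tcp_rot": TCP orientation; "ft_force": force on the tool from outside, world axes, zero at the start; "ft_torque": the same for the moment, N m; "grip_width": finger opening in m.
Only numpy, scipy, OpenCV 4.12 (cv2) and the standard library are available. Lean on these libraries where they do the work, as an engineer would, in place of code of your own. Each camera call takes 0.05 s, during which the arm holds its last target.

## Working session

There is one attempt and no reset: what is moved stays moved. The work goes in short steps, Python scripts to look and compute and a shell command to move; the robot and the scene stay as the last step left them, time stands still between calls to the robot, and variables do not carry over. Pictures are saved under pics/ and viewed, and the job is handed in when it is done.

```bash
mkdir -p pics; ls; python3 - <<'E'
from rig import manip, optics
import cv2
s=manip.sense(); print(s)
for n in("scene","top"):
    im=optics.camera(n); cv2.imwrite(f"pics/{n}0.png",im); print(n,optics.calibration(n))
E
```

```text
pics
{'time_s': 0.0, 'qpos': array([-1.2384922 ,  0.5921598 ,  0.04830885,  1.60986256, -0.03332948,
        0.94268683, -0.03368192]), 'joint_vel': array([-0.0007582 ,  0.00135294, -0.0010267 ,  0.00020633,  0.00031654,
       -0.00118568,  0.00010497]), 'joint_efforts': array([-8.32706501e-04, -5.48696315e+01,  1.54646661e+00, -1.98118812e+01,
        9.43057094e-03,  8.71449796e-03,  2.32461457e-05]), 'tcp_pos': array([0.29910733, 0.65949354, 0.23009677]), 'tcp_rot': array([-0.66361843, -3.07031491,  0.00358118]), 'ft_force': array([ 0.05081799, -0.62895741,  0.90440686]), 'ft_torque': array([ 0.03391009,  0.01233273, -0.00425164]), 'grip_width': 0.08544977691089363}
scene {'fx': 563.4840698698673, 'fy': 563.4840698698673, 'cx': 318.95864566855363, 'cy': 244.4275110954771, 'eye': array([1.12210858, 1.1296877 , 0.86870817]), 'rotation': array([-0.67457729, -2.46077323,  1.3362117 ])}
top {'fx': 540.4160572593454, 'fy': 540.4160572593454, 'cx': 319.9530590296151, 'cy': 235.19507387518576, 'eye': array([0.27087014, 0.09629502, 1.31913624]), 'rotation': array([-2.10901248,  2.1347934 , -0.19645635])}
```

View pics/scene0.png

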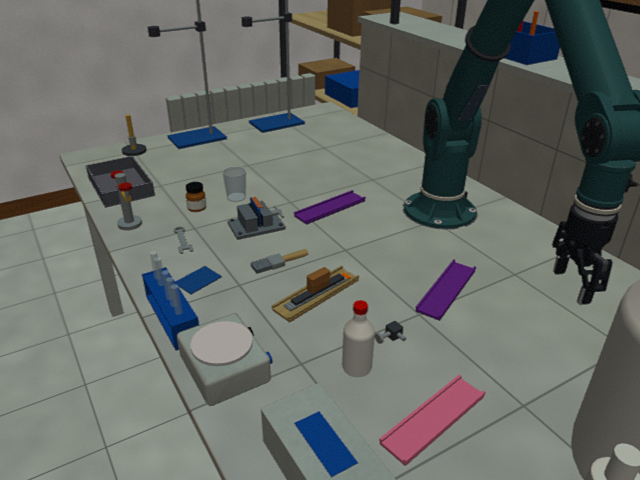

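View pics/top0.png

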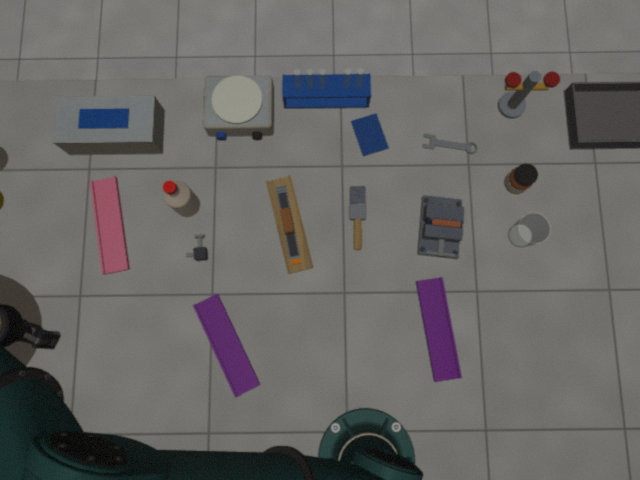

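The file on its rest is near (289,225) and the vise near (441,227) in the top picture. Next I'll look at enlarged crops.

```bash
python3 - <<'E'
import cv2
t=cv2.imread("pics/top0.png"); s=cv2.imread("pics/scene0.png")
cv2.imwrite("pics/c1.png",cv2.resize(t[170:280,250:330],None,fx=5,fy=5,interpolation=cv2.INTER_CUBIC))
cv2.imwrite("pics/c2.png",cv2.resize(t[185:270,400:480],None,fx=7,fy=7,interpolation=cv2.INTER_CUBIC))
cv2.imwrite("pics/c3.png",cv2.resize(s[180:330,220:370],None,fx=4,fy=4,interpolation=cv2.INTER_CUBIC))
E
```

```text
(no output)
```

View pics/c1.png

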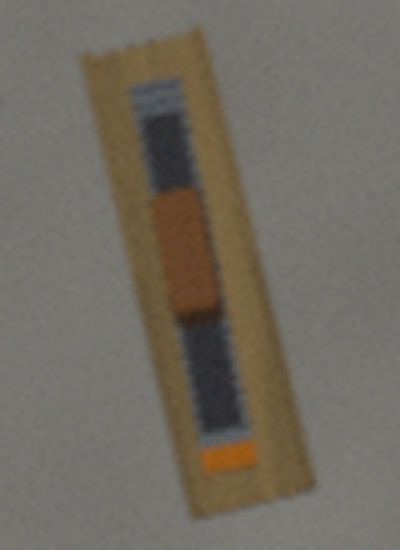

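View pics/c2.png

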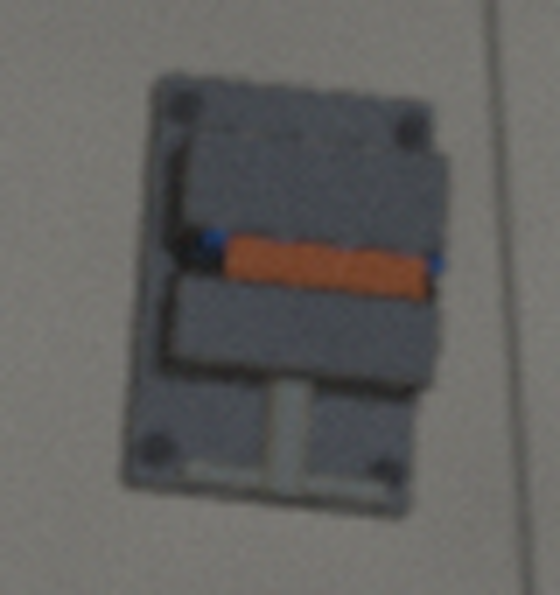

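View pics/c3.png

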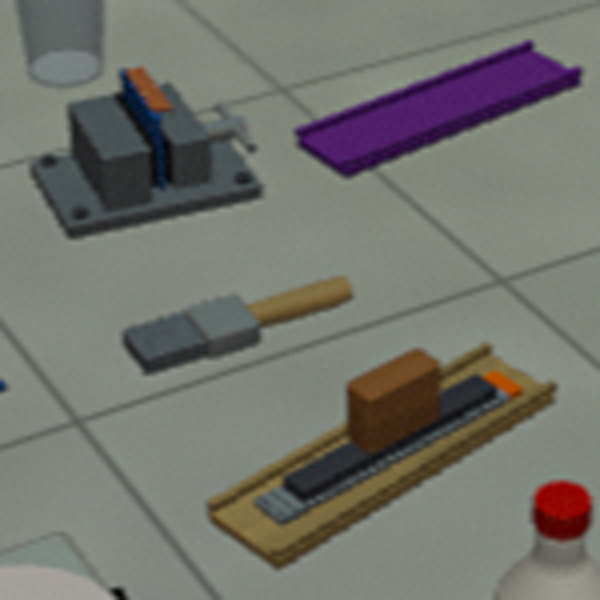

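```bash
cat > h.py <<'E'
import numpy as np
from scipy.spatial.transform import Rotation as R
from rig import optics
def ray(n,px):
    c=optics.calibration(n); px=np.atleast_2d(px).astype(float)
    d=np.c_[(px[:,0]-c['cx'])/c['fx'],(px[:,1]-c['cy'])/c['fy'],np.ones(len(px))]
    return np.array(c['eye']),R.from_rotvec(c['rotation']).apply(d)
def onz(n,px,z):
    e,d=ray(n,px); return e+d*((z-e[2])/d[:,2])[:,None]
def proj(n,P):
    c=optics.calibration(n); q=R.from_rotvec(c['rotation']).inv().apply(np.atleast_2d(P)-c['eye'])
    return np.c_[c['fx']*q[:,0]/q[:,2]+c['cx'],c['fy']*q[:,1]/q[:,2]+c['cy']]
def un(crop,s,o): return np.array(o)+(np.array(crop)+.5)/s-.5
def tri(pa,pb,na="top",nb="scene"):
    ea,da=ray(na,pa); eb,db=ray(nb,pb); out=[]
    for a,b in zip(da,db):
        A=np.c_[a,-b]; t=np.linalg.lstsq(A,eb-ea,rcond=None)[0]
        p,q=ea+a*t[0],eb+b*t[1]; out.append(np.r_[(p+q)/2,np.linalg.norm(p-q)])
    return np.array(out)
E
python3 - <<'E'
from h import *
np.set_printoptions(precision=4,suppress=True)
def rep(l,P):
    c=P.mean(0); x=(P[0]+P[1]-P[2]-P[3])/2; y=(P[0]+P[3]-P[1]-P[2])/2
    print(l,c,"len",np.linalg.norm(x),"wid",np.linalg.norm(y),"yawx",np.degrees(np.arctan2(x[1],x[0])),"yaw y",np.degrees(np.arctan2(-y[0],y[1])))
o=(250,170)
rep("rest",onz("top",un([(82,57),(200,28),(315,487),(192,518)],5,o),.016))
rep("blade",onz("top",un([(130,88),(182,78),(256,467),(203,475)],5,o),.015))
rep("grip",onz("top",un([(150,195),(195,187),(218,308),(173,318)],5,o),.069))
o=(400,185)
rep("vise",onz("top",un([(155,78),(432,102),(408,515),(125,487)],7,o),.012))
b=un([(225,238),(428,258),(426,300),(222,277)],7,o)
rep("burr",onz("top",b,.085))
s=un([(125,72),(155,111),(173,106),(142,67)],4,(220,180))
b2=np.array([b[1],b[0],b[3],b[2]])
print(tri(b2,s))
# grip triangulation check: top corners in scene
g=un([(345,383),(383,400),(440,366),(412,350)],4,(220,180))
print(proj("scene",onz("top",un([(195,187),(150,195),(173,318),(218,308)],5,(250,170)),.069)),g)
E
```

```text
rest [0.5486 0.1746 0.016 ] len 0.23890927985450253 wid 0.06112518946248442 yawx 13.361498761487361 yaw y 13.584276628908082
blade [0.546  0.1767 0.015 ] len 0.19923728223219547 wid 0.026238501594797785 yawx 10.43720457109644 yaw y 9.26351984157898
grip [0.5456 0.1773 0.069 ] len 0.0602485821786747 wid 0.021703019567222544 yawx 10.404568659541608 yaw y 10.857591547707537
vise [ 0.5369 -0.197   0.012 ] len 0.14868610714392183 wid 0.09866095770000426 yawx -6.699184327044183 yaw y -6.154113413579395
burr [ 0.5304 -0.1961  0.085 ] len 0.0138663253448685 wid 0.0678263389007603 yawx -6.609520219236055 yaw y -6.919236056841682
[[ 0.5347 -0.2319  0.0811  0.001 ]
 [ 0.5423 -0.1642  0.0828  0.0017]
 [ 0.5288 -0.1624  0.084   0.0019]
 [ 0.5207 -0.2305  0.0819  0.0023]]
[[306.7559 274.8222]
 [312.5393 278.9216]
 [331.3313 269.3012]
 [325.2289 265.5378]] [[305.875 275.375]
 [315.375 279.625]
 [329.625 271.125]
 [322.625 267.125]]
```

```bash
cat >> h.py <<'E'
from rig import manip
def yawrot(deg):  # tool down, tool x pointing backward along yaw (deg) of file
    a=np.radians(deg); x=np.array([-np.cos(a),-np.sin(a),0]); z=np.array([0,0,-1.]); y=np.cross(z,x)
    return R.from_matrix(np.c_[x,y,z])
def goto(p,deg,base=None):
    s=manip.sense(); r0=R.from_rotvec(s['tcp_rot']); p0=s['tcp_pos']
    t=r0.inv().apply(np.array(p)-p0); w=(r0.inv()*yawrot(deg)).as_rotvec()
    print("t=",s['time_s'],"pos",p0.round(4),"F",s['ft_force'].round(2),"tau",s['ft_torque'].round(3),"w",round(s['grip_width'],4))
    print("  shift",t.round(4),"turn",w.round(4))
E
python3 - <<'E'
from h import *
goto((.5457,.1772,.20),10.4)
E
```

```text
t= 0.1 pos [0.2991 0.6596 0.2302] F [-0.07 -0.58 -0.14] tau [-0.031  0.02   0.043] w 0.0853
  shift [-0.4238 -0.3375  0.031 ] turn [-2.000e-03 -5.000e-04 -6.072e-01]
```

```bash
python3 -m pendant '[{"grip":1,"tx":-0.2,"ty":-0.16,"tz":0.0,"wz":-0.3},{"grip":1,"tx":-0.2,"ty":-0.16,"tz":0.0,"wz":-0.3},{"grip":1,"tx":-0.2,"ty":-0.16,"tz":0.0,"wz":-0.3},{"grip":1,"tx":-0.2,"ty":-0.16,"tz":0.0,"wz":-0.3},{"grip":1,"tx":-0.424,"ty":-0.3375,"tz":0.031,"wz":-0.607},{"grip":1,"tx":-0.424,"ty":-0.3375,"tz":0.031,"wz":-0.607},{"grip":1,"tx":-0.424,"ty":-0.3375,"tz":0.031,"wz":-0.607},{"grip":1,"tx":-0.424,"ty":-0.3375,"tz":0.031,"wx":-0.002,"wz":-0.607},{"grip":1,"tx":-0.424,"ty":-0.3375,"tz":0.031,"wx":-0.002,"wz":-0.607},{"grip":1,"tx":-0.424,"ty":-0.3375,"tz":0.031,"wx":-0.002,"wz":-0.607}]'
python3 - <<'E'
from h import *
goto((.5457,.1772,.025),10.4)
E
```

```text
t= 0.1 pos [0.2991 0.6596 0.2302] F [-0.07 -0.58 -0.14] tau [-0.031  0.02   0.043] w 0.0853
  shift [-0.4237 -0.3371  0.206 ] turn [-2.000e-03 -5.000e-04 -6.072e-01]schema error: expected keys grip, tx, ty, tz, wx, wy, wz
```

```bash
python3 -m pendant '[{"grip":1,"tx":-0.2,"ty":-0.16,"tz":0.0,"wx":0,"wy":0,"wz":-0.3},{"grip":1,"tx":-0.2,"ty":-0.16,"tz":0.0,"wx":0,"wy":0,"wz":-0.3},{"grip":1,"tx":-0.2,"ty":-0.16,"tz":0.0,"wx":0,"wy":0,"wz":-0.3},{"grip":1,"tx":-0.2,"ty":-0.16,"tz":0.0,"wx":0,"wy":0,"wz":-0.3},{"grip":1,"tx":-0.424,"ty":-0.3375,"tz":0.031,"wx":0,"wy":0,"wz":-0.607},{"grip":1,"tx":-0.424,"ty":-0.3375,"tz":0.031,"wx":0,"wy":0,"wz":-0.607},{"grip":1,"tx":-0.424,"ty":-0.3375,"tz":0.031,"wx":0,"wy":0,"wz":-0.607},{"grip":1,"tx":-0.424,"ty":-0.3375,"tz":0.031,"wx":0,"wy":0,"wz":-0.607},{"grip":1,"tx":-0.424,"ty":-0.3375,"tz":0.031,"wx":0,"wy":0,"wz":-0.607},{"grip":1,"tx":-0.424,"ty":-0.3375,"tz":0.031,"wx":0,"wy":0,"wz":-0.607}]'
python3 - <<'E'
from h import *
goto((.5457,.1772,.025),10.4)
E
```

```text
time_s: 1.35
tcp_pos: [0.5476, 0.1722, 0.1995]
tcp_rot: [0.271, -3.129, 0.005]
ft_force: [0.2, -0.1, 0.1]
grip_width: 0.0855
t= 1.35 pos [0.5476 0.1722 0.1995] F [ 0.19 -0.09  0.14] tau [ 0.091  0.    -0.004] w 0.0855
  shift [0.0009 0.0058 0.1745] turn [-0.0029 -0.0011 -0.0089]
```

```bash
python3 -m pendant '[{"grip":1,"tx":0,"ty":0,"tz":0.05,"wx":0,"wy":0,"wz":0},{"grip":1,"tx":0,"ty":0,"tz":0.09,"wx":0,"wy":0,"wz":0},{"grip":1,"tx":0,"ty":0,"tz":0.09,"wx":0,"wy":0,"wz":0},{"grip":1,"tx":0,"ty":0,"tz":0.09,"wx":0,"wy":0,"wz":0}]'
python3 - <<'E'
from h import *
import cv2
goto((.5457,.1772,.025),10.4)
s=optics.camera("scene");t=optics.camera("top")
cv2.imwrite("pics/d1.png",np.hstack([cv2.resize(s[180:330,240:390],None,fx=2.6,fy=2.6,interpolation=cv2.INTER_CUBIC),cv2.resize(t[170:280,230:340],(390,390),interpolation=cv2.INTER_CUBIC)]))
E
```

```text
time_s: 1.85
tcp_pos: [0.5466, 0.179, 0.1113]
tcp_rot: [-0.286, 3.127, 0.001]
ft_force: [-1.0, -0.5, 0.6]
grip_width: 0.0851
t= 1.85 pos [0.5466 0.179  0.1113] F [-1.   -0.52  0.64] tau [ 0.099 -0.028  0.018] w 0.0851
  shift [ 0.0014 -0.0017  0.0863] turn [0.0007 0.0014 0.001 ]
```

View pics/d1.png

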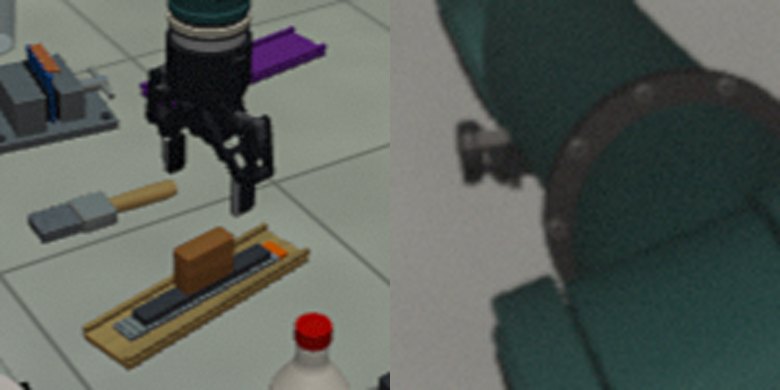

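The fingers are above the grip, which is near (204,260) in the left view. I'll descend to it and close.

```bash
python3 -m pendant '[{"grip":1,"tx":0.001,"ty":-0.0015,"tz":0.03,"wx":0,"wy":0,"wz":0},{"grip":1,"tx":0.001,"ty":-0.0015,"tz":0.06,"wx":0,"wy":0,"wz":0},{"grip":1,"tx":0.001,"ty":-0.0015,"tz":0.08,"wx":0,"wy":0,"wz":0},{"grip":1,"tx":0.001,"ty":-0.0015,"tz":0.085,"wx":0,"wy":0,"wz":0},{"grip":1,"tx":0.001,"ty":-0.0015,"tz":0.085,"wx":0,"wy":0,"wz":0},{"grip":1,"tx":0.001,"ty":-0.0015,"tz":0.085,"wx":0,"wy":0,"wz":0}]'
python3 - <<'E'
from h import *
goto((.5457,.1772,.025),10.4)
E
```

```text
time_s: 2.7
tcp_pos: [0.5465, 0.1765, 0.0266]
tcp_rot: [-0.284, 3.126, 0.001]
ft_force: [-0.0, -0.3, 0.5]
grip_width: 0.0853
t= 2.7 pos [0.5465 0.1765 0.0266] F [-0.   -0.31  0.47] tau [-0.01  -0.012 -0.027] w 0.0853
  shift [0.0006 0.0008 0.0016] turn [ 0.0004  0.0024 -0.0003]
```

```bash
python3 -m pendant '[{"grip":0.5,"tx":0.0005,"ty":0.0008,"tz":0.001,"wx":0,"wy":0.002,"wz":0},{"grip":0.2,"tx":0.0005,"ty":0.0008,"tz":0.001,"wx":0,"wy":0.002,"wz":0},{"grip":0,"tx":0.0005,"ty":0.0008,"tz":0.001,"wx":0,"wy":0.002,"wz":0},{"grip":0,"tx":0.0005,"ty":0.0008,"tz":0.001,"wx":0,"wy":0.002,"wz":0},{"grip":0,"tx":0.0005,"ty":0.0008,"tz":0.001,"wx":0,"wy":0.002,"wz":0},{"grip":0,"tx":0.0005,"ty":0.0008,"tz":0.001,"wx":0,"wy":0.002,"wz":0},{"grip":0,"tx":0.0005,"ty":0.0008,"tz":0.001,"wx":0,"wy":0.002,"wz":0}]' 100
python3 - <<'E'
from h import *
goto((.5457,.1772,.025),10.4)
E
```

```text
time_s: 3.58
tcp_pos: [0.545, 0.1769, 0.0246]
tcp_rot: [0.284, -3.127, 0.0]
ft_force: [-1.2, -0.8, 5.7]
grip_width: 0.0229
t= 3.575 pos [0.545  0.1769 0.0246] F [-1.24 -0.78  5.71] tau [-0.049  0.152  0.042] w 0.0229
  shift [-0.0007  0.0002 -0.0004] turn [ 0.     -0.0016 -0.0001]
```

```bash
python3 -m pendant '[{"grip":0,"tx":0,"ty":0,"tz":-0.01,"wx":0,"wy":0,"wz":0},{"grip":0,"tx":0,"ty":0,"tz":-0.03,"wx":0,"wy":0,"wz":0},{"grip":0,"tx":0,"ty":0,"tz":-0.07,"wx":0,"wy":0,"wz":0},{"grip":0,"tx":0,"ty":0,"tz":-0.11,"wx":0,"wy":0,"wz":0},{"grip":0,"tx":0,"ty":0,"tz":-0.15,"wx":0,"wy":0,"wz":0},{"grip":0,"tx":0,"ty":0,"tz":-0.16,"wx":0,"wy":0,"wz":0},{"grip":0,"tx":0,"ty":0,"tz":-0.16,"wx":0,"wy":0,"wz":0},{"grip":0,"tx":0,"ty":0,"tz":-0.16,"wx":0,"wy":0,"wz":0}]'
python3 - <<'E'
from h import *
import cv2
# start-of-stroke: centre of file 70mm behind plate along vise x (-6.6deg)
a=np.radians(-6.6); v=np.array([.5372,-.197]); d=np.array([np.cos(a),np.sin(a)])
print(v-.075*d, v+.075*d)
goto((*(v-.075*d),.185),-6.6)
s=optics.camera("scene")
cv2.imwrite("pics/d2.png",cv2.resize(s[130:330,200:420],None,fx=3,fy=3,interpolation=cv2.INTER_CUBIC))
E
```

```text
time_s: 4.58
tcp_pos: [0.5437, 0.1763, 0.1825]
tcp_rot: [0.284, -3.123, 0.002]
ft_force: [0.4, 0.3, -2.9]
grip_width: 0.0233
[ 0.46269704 -0.18837971] [ 0.61170296 -0.20562029]
t= 4.575 pos [0.5437 0.1763 0.1825] F [ 0.44  0.25 -2.93] tau [-0.04  -0.014 -0.03 ] w 0.0233
  shift [ 0.1454 -0.3441 -0.0014] turn [-0.0016 -0.0056  0.2964]
```

View pics/d2.png

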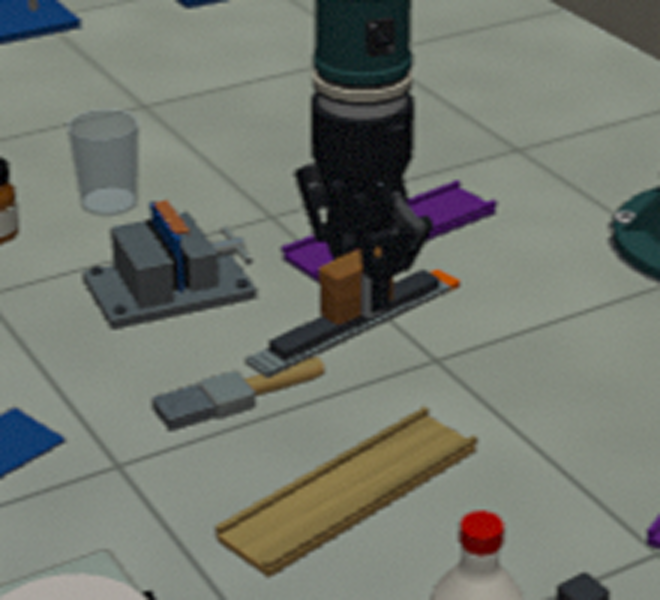

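```bash
python3 - <<'E'
from h import *
a=np.radians(10.4); d=np.array([np.cos(a),np.sin(a),0]); c=np.array([.5437,.1763,.1825-.0246+.015]);l=np.array([-d[1],d[0],0])*.013
for s in(.1,-.1):
  for k in(1,-1): print((proj("scene",c+s*d+k*l)-[200,130]+.5)*3-.5)
E
```

```text
[[270.72390958 370.86555399]]
[[248.9564896  356.22937173]]
[[464.41987922 280.87326407]]
[[442.11507692 268.48726597]]
```

```bash
python3 -m pendant '[{"grip":0,"tx":0.02,"ty":-0.05,"tz":0,"wx":0,"wy":0,"wz":0.05},{"grip":0,"tx":0.04,"ty":-0.10,"tz":0,"wx":0,"wy":0,"wz":0.1},{"grip":0,"tx":0.065,"ty":-0.15,"tz":0,"wx":0,"wy":0,"wz":0.15},{"grip":0,"tx":0.085,"ty":-0.20,"tz":0,"wx":0,"wy":0,"wz":0.2},{"grip":0,"tx":0.105,"ty":-0.25,"tz":0,"wx":0,"wy":0,"wz":0.25},{"grip":0,"tx":0.125,"ty":-0.30,"tz":0.01,"wx":0,"wy":-0.003,"wz":0.28},{"grip":0,"tx":0.14,"ty":-0.33,"tz":0.03,"wx":0,"wy":-0.004,"wz":0.296},{"grip":0,"tx":0.145,"ty":-0.344,"tz":0.05,"wx":-0.001,"wy":-0.004,"wz":0.296},{"grip":0,"tx":0.145,"ty":-0.344,"tz":0.05,"wx":-0.001,"wy":-0.004,"wz":0.296},{"grip":0,"tx":0.145,"ty":-0.344,"tz":0.05,"wx":-0.001,"wy":-0.004,"wz":0.296}]'
python3 - <<'E'
from h import *
import cv2
goto((.4627,-.1884,.1045),-6.6)
s=optics.camera("scene")
goto((.4627,-.1884,.1045),-6.6)
cv2.imwrite("pics/d3.png",cv2.resize(s[120:300,180:400],None,fx=3.5,fy=3.3,interpolation=cv2.INTER_CUBIC))
E
```

```text
time_s: 5.88
tcp_pos: [0.4648, -0.1866, 0.1344]
tcp_rot: [0.178, 3.135, 0.003]
ft_force: [0.8, 0.0, -2.0]
grip_width: 0.0231
t= 5.875 pos [ 0.4648 -0.1866  0.1344] F [ 0.79  0.04 -1.95] tau [0.007 0.023 0.004] w 0.0231
  shift [ 0.0019 -0.0021  0.0299] turn [0.0018 0.0013 0.0016]
t= 5.925 pos [ 0.4652 -0.1864  0.1348] F [ 0.53  0.8  -2.44] tau [ 0.038  0.019 -0.048] w 0.0225
  shift [ 0.0023 -0.0023  0.0303] turn [0.0016 0.0023 0.0024]
```

View pics/d3.png

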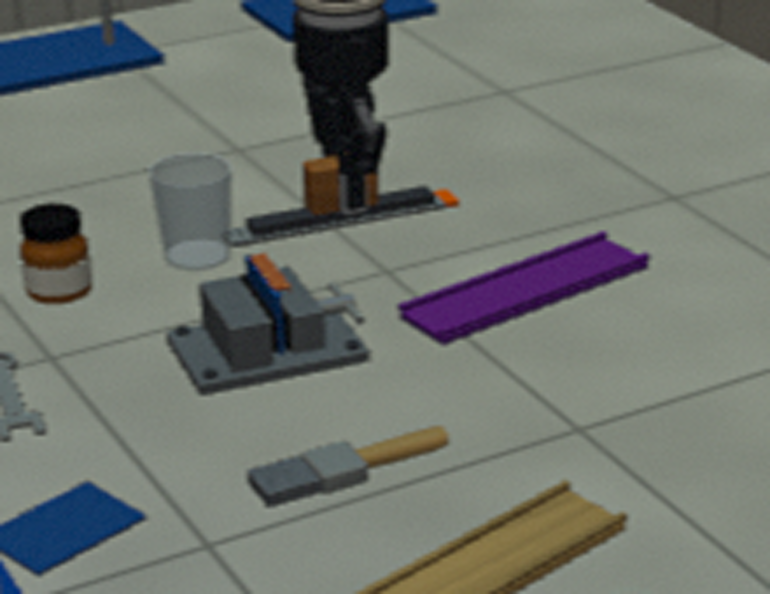

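```bash
python3 -m pendant '[{"grip":0,"tx":0.001,"ty":-0.002,"tz":0.015,"wx":0.0015,"wy":0.002,"wz":0.002},{"grip":0,"tx":0.001,"ty":-0.002,"tz":0.028,"wx":0.0015,"wy":0.002,"wz":0.002},{"grip":0,"tx":0.001,"ty":-0.002,"tz":0.03,"wx":0.0015,"wy":0.002,"wz":0.002},{"grip":0,"tx":0.001,"ty":-0.002,"tz":0.03,"wx":0.0015,"wy":0.002,"wz":0.002}]'
python3 - <<'E'
from h import *
goto((.4627,-.1884,.1005),-6.6)
E
python3 -m pendant '[{"grip":0,"tx":0,"ty":0,"tz":0.001,"wx":0,"wy":0,"wz":0},{"grip":0,"tx":0,"ty":0,"tz":0.002,"wx":0,"wy":0,"wz":0},{"grip":0,"tx":0,"ty":0,"tz":0.002,"wx":0,"wy":0,"wz":0}]'
python3 - <<'E'
from h import *
goto((.4627,-.1884,.1005),-6.6)
E
```

```text
time_s: 6.42
tcp_pos: [0.4631, -0.1893, 0.1042]
tcp_rot: [-0.183, -3.135, 0.0]
ft_force: [-0.4, -0.0, -2.5]
grip_width: 0.023
t= 6.425 pos [ 0.4631 -0.1893  0.1042] F [-0.41 -0.04 -2.46] tau [-0.034  0.018  0.018] w 0.023
  shift [0.0005 0.0009 0.0037] turn [-0.0004 -0.0009 -0.0014]
time_s: 6.8
tcp_pos: [0.4634, -0.1895, 0.1027]
tcp_rot: [0.183, 3.136, -0.001]
ft_force: [0.6, -0.8, -3.0]
grip_width: 0.0229
t= 6.8 pos [ 0.4634 -0.1895  0.1027] F [ 0.58 -0.76 -2.99] tau [-0.005  0.004 -0.016] w 0.0229
  shift [0.0008 0.0011 0.0022] turn [-0.0006  0.0002 -0.0016]
```

```bash
python3 -m pendant '[{"grip":0,"tx":0,"ty":0,"tz":0.001,"wx":0,"wy":0,"wz":-0.001},{"grip":0,"tx":0,"ty":0,"tz":0.002,"wx":0,"wy":0,"wz":-0.001},{"grip":0,"tx":0,"ty":0,"tz":0.002,"wx":0,"wy":0,"wz":-0.001}]'
python3 -m pendant '[{"grip":0,"tx":0,"ty":0,"tz":0.001,"wx":0,"wy":0,"wz":0},{"grip":0,"tx":0,"ty":0,"tz":0.0015,"wx":0,"wy":0,"wz":0},{"grip":0,"tx":0,"ty":0,"tz":0.0015,"wx":0,"wy":0,"wz":0}]'
```

```text
time_s: 7.18
tcp_pos: [0.4632, -0.1895, 0.1005]
tcp_rot: [-0.182, -3.136, 0.001]
ft_force: [-0.1, 0.0, -1.8]
grip_width: 0.0231
time_s: 7.55
tcp_pos: [0.4633, -0.1895, 0.0991]
tcp_rot: [-0.182, -3.136, 0.001]
ft_force: [-0.1, -0.4, -2.8]
grip_width: 0.0227
```

```bash
python3 -m pendant '[{"grip":0,"tx":0,"ty":0,"tz":0.001,"wx":0,"wy":0,"wz":0},{"grip":0,"tx":0,"ty":0,"tz":0.0015,"wx":0,"wy":0,"wz":0},{"grip":0,"tx":0,"ty":0,"tz":0.0015,"wx":0,"wy":0,"wz":0}]'
python3 -m pendant '[{"grip":0,"tx":0,"ty":0,"tz":0.001,"wx":0,"wy":0,"wz":0},{"grip":0,"tx":0,"ty":0,"tz":0.001,"wx":0,"wy":0,"wz":0}]'; python3 - <<'E'
from h import *
import cv2
goto((.4627,-.1884,.1005),-6.6)
s=optics.camera("scene")
cv2.imwrite("pics/d4.png",cv2.resize(s[160:260,220:330],None,fx=6,fy=6,interpolation=cv2.INTER_CUBIC))
E
```

```text
time_s: 7.92
tcp_pos: [0.4634, -0.1895, 0.0977]
tcp_rot: [0.182, 3.136, -0.001]
ft_force: [0.3, 0.6, -1.6]
grip_width: 0.0231
time_s: 8.18
tcp_pos: [0.4634, -0.1895, 0.0968]
tcp_rot: [0.182, 3.136, -0.001]
ft_force: [-0.9, -0.1, 0.9]
grip_width: 0.0229
t= 8.175 pos [ 0.4634 -0.1895  0.0968] F [-0.88 -0.12  0.95] tau [ 0.047 -0.024 -0.035] w 0.0229
  shift [ 0.0009  0.001  -0.0037] turn [-0.0006  0.0003 -0.0006]
```

View pics/d4.png

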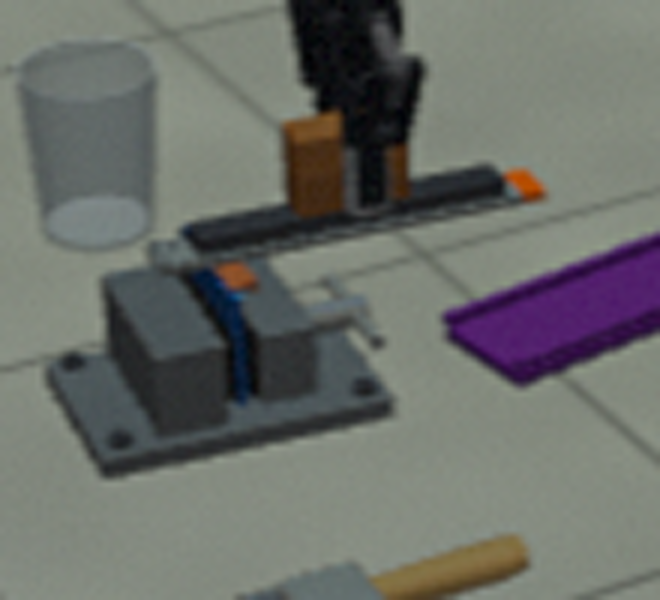

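```bash
python3 -m pendant '[{"grip":0,"tx":0,"ty":0.0005,"tz":0.0008,"wx":0,"wy":0,"wz":0},{"grip":0,"tx":0,"ty":0.0005,"tz":0.0012,"wx":0,"wy":0,"wz":0},{"grip":0,"tx":0,"ty":0.0005,"tz":0.0012,"wx":0,"wy":0,"wz":0}]'
python3 -m pendant '[{"grip":0,"tx":-0.008,"ty":0,"tz":0.0003,"wx":0,"wy":0,"wz":0},{"grip":0,"tx":-0.018,"ty":0,"tz":0.0003,"wx":0,"wy":0,"wz":0},{"grip":0,"tx":-0.028,"ty":0,"tz":0.0003,"wx":0,"wy":0,"wz":0}]';python3 - <<'E'
from h import *
goto((.4627,-.1884,.1005),-6.6)
E
```

```text
time_s: 8.6
tcp_pos: [0.4638, -0.1895, 0.0957]
tcp_rot: [0.182, 3.135, -0.002]
ft_force: [-1.3, -0.3, 5.3]
grip_width: 0.0227
time_s: 8.98
tcp_pos: [0.4884, -0.1917, 0.0951]
tcp_rot: [-0.182, -3.13, -0.001]
ft_force: [-6.0, 0.6, 9.0]
grip_width: 0.0227
t= 8.975 pos [ 0.4884 -0.1917  0.0951] F [-6.04  0.6   8.97] tau [0.077 0.841 0.025] w 0.0227
  shift [ 0.0259  0.0003 -0.0053] turn [ 0.0003 -0.0061 -0.0008]
```

```bash
python3 -m pendant '[{"grip":0,"tx":-0.01,"ty":0,"tz":-0.0002,"wx":0,"wy":0,"wz":0},{"grip":0,"tx":-0.02,"ty":0,"tz":-0.0003,"wx":0,"wy":0,"wz":0},{"grip":0,"tx":-0.03,"ty":0,"tz":-0.0003,"wx":0,"wy":0,"wz":0},{"grip":0,"tx":-0.04,"ty":0,"tz":-0.0003,"wx":0,"wy":0,"wz":0}]';python3 - <<'E'
from h import *
goto((.4627,-.1884,.1005),-6.6)
E
```

```text
time_s: 9.48
tcp_pos: [0.5276, -0.1962, 0.0952]
tcp_rot: [-0.181, -3.128, -0.001]
ft_force: [-6.3, 1.6, 9.2]
grip_width: 0.0224
t= 9.475 pos [ 0.5276 -0.1962  0.0952] F [-6.29  1.6   9.24] tau [ 0.094  1.287 -0.004] w 0.0224
  shift [ 0.0654  0.0002 -0.0048] turn [ 0.0005 -0.0079 -0.0006]
```

```bash
python3 -m pendant '[{"grip":0,"tx":-0.01,"ty":0,"tz":-0.0001,"wx":0,"wy":0,"wz":0},{"grip":0,"tx":-0.02,"ty":0,"tz":-0.0003,"wx":0,"wy":0,"wz":0},{"grip":0,"tx":-0.03,"ty":0,"tz":-0.0003,"wx":0,"wy":0,"wz":0},{"grip":0,"tx":-0.04,"ty":0,"tz":-0.0003,"wx":0,"wy":0,"wz":0}]';python3 - <<'E'
from h import *
goto((.4627,-.1884,.1005),-6.6)
E
```

```text
time_s: 9.98
tcp_pos: [0.567, -0.2007, 0.0952]
tcp_rot: [-0.181, -3.127, -0.002]
ft_force: [-4.4, 0.9, 7.6]
grip_width: 0.0229
t= 9.975 pos [ 0.567  -0.2007  0.0952] F [-4.38  0.92  7.57] tau [ 0.124  1.49  -0.006] w 0.0229
  shift [ 0.1051  0.0002 -0.0043] turn [ 0.0006 -0.0089 -0.0005]
```

```bash
python3 -m pendant '[{"grip":0,"tx":-0.01,"ty":0,"tz":-0.0001,"wx":0,"wy":0,"wz":0},{"grip":0,"tx":-0.02,"ty":0,"tz":-0.0001,"wx":0,"wy":0,"wz":0},{"grip":0,"tx":-0.03,"ty":0,"tz":-0.0001,"wx":0,"wy":0,"wz":0},{"grip":0,"tx":-0.038,"ty":0,"tz":-0.0001,"wx":0,"wy":0,"wz":0}]';python3 - <<'E'
from h import *
goto((.4627,-.1884,.1005),-6.6)
E
python3 -m pendant '[{"grip":0,"tx":-0.002,"ty":0,"tz":-0.015,"wx":0,"wy":0,"wz":0},{"grip":0,"tx":-0.002,"ty":0,"tz":-0.04,"wx":0,"wy":0,"wz":0},{"grip":0,"tx":-0.002,"ty":0,"tz":-0.05,"wx":0,"wy":0,"wz":0},{"grip":0,"tx":-0.002,"ty":0,"tz":-0.05,"wx":0,"wy":0,"wz":0}]'
python3 - <<'E'
from h import *
import cv2
goto((.4627,-.1892,.115),-6.6)
s=optics.camera("scene");cv2.imwrite("pics/d5.png",cv2.resize(s[160:260,220:330],None,fx=6,fy=6,interpolation=cv2.INTER_CUBIC))
E
```

```text
time_s: 10.48
tcp_pos: [0.605, -0.2051, 0.0951]
tcp_rot: [-0.181, -3.127, -0.002]
ft_force: [-4.4, 1.0, 5.0]
grip_width: 0.0232
t= 10.475 pos [ 0.605  -0.2051  0.0951] F [-4.39  1.05  5.03] tau [ 0.139  1.579 -0.   ] w 0.0232
  shift [ 0.1433  0.0002 -0.0041] turn [ 0.0006 -0.009  -0.0002]
time_s: 10.98
tcp_pos: [0.6109, -0.2061, 0.1465]
tcp_rot: [0.181, 3.135, -0.001]
ft_force: [-0.3, 0.3, -3.2]
grip_width: 0.023
t= 10.975 pos [ 0.6109 -0.2061  0.1465] F [-0.33  0.3  -3.16] tau [0.009 0.007 0.036] w 0.023
  shift [ 0.1492 -0.0003  0.0313] turn [-0.0006  0.0017 -0.0004]
```

View pics/d5.png

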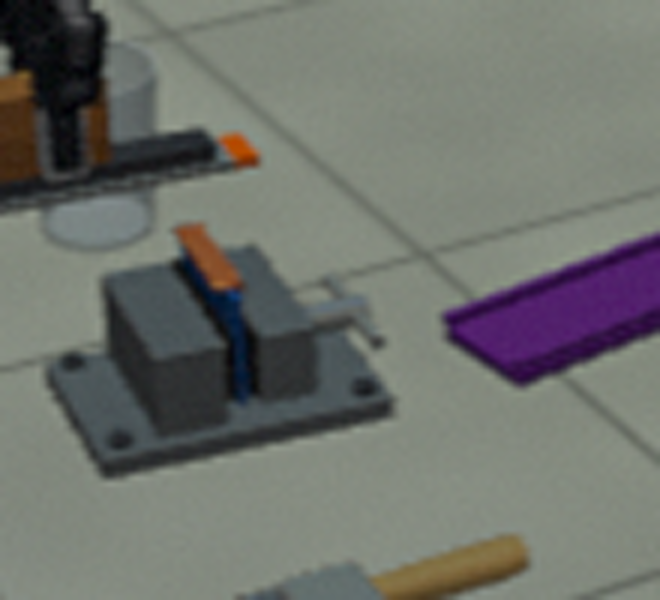

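```bash
python3 -m pendant '[{"grip":0,"tx":0.04,"ty":0,"tz":0,"wx":0,"wy":0,"wz":0},{"grip":0,"tx":0.09,"ty":0,"tz":0,"wx":0,"wy":0,"wz":0},{"grip":0,"tx":0.13,"ty":0,"tz":0,"wx":0,"wy":0,"wz":0},{"grip":0,"tx":0.148,"ty":0,"tz":0.01,"wx":0,"wy":0,"wz":0},{"grip":0,"tx":0.148,"ty":0,"tz":0.03,"wx":0,"wy":0,"wz":0},{"grip":0,"tx":0.148,"ty":0,"tz":0.044,"wx":0,"wy":0,"wz":0},{"grip":0,"tx":0.148,"ty":0,"tz":0.046,"wx":0,"wy":0,"wz":0},{"grip":0,"tx":0.148,"ty":0,"tz":0.046,"wx":0,"wy":0,"wz":0}]'
python3 - <<'E'
from h import *
goto((.4627,-.1892,.0952),-6.6)
E
```

```text
time_s: 12.02
tcp_pos: [0.4637, -0.189, 0.0996]
tcp_rot: [-0.181, -3.136, 0.001]
ft_force: [0.8, -0.3, -2.9]
grip_width: 0.0231
t= 12.025 pos [ 0.4637 -0.189   0.0996] F [ 0.85 -0.34 -2.94] tau [-0.029  0.022  0.035] w 0.0231
  shift [ 0.001  -0.0003  0.0044] turn [-0.0005 -0.0001 -0.0004]
```

```bash
python3 -m pendant '[{"grip":0,"tx":0,"ty":0,"tz":0.002,"wx":0,"wy":0,"wz":0},{"grip":0,"tx":0,"ty":0,"tz":0.0036,"wx":0,"wy":0,"wz":0},{"grip":0,"tx":-0.006,"ty":0,"tz":0.004,"wx":0,"wy":0,"wz":0},{"grip":0,"tx":-0.016,"ty":0,"tz":0.0041,"wx":0,"wy":0,"wz":0},{"grip":0,"tx":-0.026,"ty":0,"tz":0.0041,"wx":0,"wy":0,"wz":0},{"grip":0,"tx":-0.036,"ty":0,"tz":0.0041,"wx":0,"wy":0,"wz":0},{"grip":0,"tx":-0.046,"ty":0,"tz":0.0041,"wx":0,"wy":0,"wz":0},{"grip":0,"tx":-0.056,"ty":0,"tz":0.0041,"wx":0,"wy":0,"wz":0}]'
python3 - <<'E'
from h import *
goto((.4627,-.1892,.0952),-6.6)
E
```

```text
time_s: 13.02
tcp_pos: [0.5192, -0.1955, 0.0959]
tcp_rot: [-0.182, -3.135, 0.001]
ft_force: [-4.5, 0.7, 7.3]
grip_width: 0.0233
t= 13.025 pos [ 0.5192 -0.1955  0.0959] F [-4.51  0.74  7.27] tau [ 0.072  0.923 -0.002] w 0.0233
  shift [ 0.0568 -0.0003  0.0008] turn [-0.0004 -0.0017 -0.0005]
```

~10 N. I'll continue to the end of the stroke with the same pressure, then lift.

```bash
python3 -m pendant '[{"grip":0,"tx":-0.01,"ty":0,"tz":0,"wx":0,"wy":0,"wz":0},{"grip":0,"tx":-0.02,"ty":0,"tz":0,"wx":0,"wy":0,"wz":0},{"grip":0,"tx":-0.03,"ty":0,"tz":0,"wx":0,"wy":0,"wz":0},{"grip":0,"tx":-0.04,"ty":0,"tz":0,"wx":0,"wy":0,"wz":0},{"grip":0,"tx":-0.05,"ty":0,"tz":0.0001,"wx":0,"wy":0,"wz":0}]'
python3 -m pendant '[{"grip":0,"tx":-0.01,"ty":0,"tz":0.0001,"wx":0,"wy":0,"wz":0},{"grip":0,"tx":-0.02,"ty":0,"tz":0.0002,"wx":0,"wy":0,"wz":0},{"grip":0,"tx":-0.03,"ty":0,"tz":0.0003,"wx":0,"wy":0,"wz":0},{"grip":0,"tx":-0.038,"ty":0,"tz":0.0003,"wx":0,"wy":0,"wz":0}]'
python3 -m pendant '[{"grip":0,"tx":-0.002,"ty":0,"tz":-0.015,"wx":0,"wy":0,"wz":0},{"grip":0,"tx":-0.002,"ty":0,"tz":-0.04,"wx":0,"wy":0,"wz":0},{"grip":0,"tx":-0.002,"ty":0,"tz":-0.05,"wx":0,"wy":0,"wz":0},{"grip":0,"tx":-0.002,"ty":0,"tz":-0.05,"wx":0,"wy":0,"wz":0}]'
python3 - <<'E'
from h import *
import cv2
goto((.4627,-.1892,.145),-6.6)
s=optics.camera("scene");cv2.imwrite("pics/d6.png",cv2.resize(s[160:260,220:330],None,fx=6,fy=6,interpolation=cv2.INTER_CUBIC))
E
```

```text
time_s: 13.65
tcp_pos: [0.5683, -0.2011, 0.0957]
tcp_rot: [-0.181, -3.133, 0.0]
ft_force: [-5.3, 0.3, 6.5]
grip_width: 0.0229
time_s: 14.15
tcp_pos: [0.6056, -0.2054, 0.0953]
tcp_rot: [-0.181, -3.132, -0.0]
ft_force: [-4.9, 0.4, 7.2]
grip_width: 0.0228
time_s: 14.65
tcp_pos: [0.6095, -0.2059, 0.1462]
tcp_rot: [0.181, 3.134, -0.001]
ft_force: [-0.2, -0.4, -3.6]
grip_width: 0.0231
t= 14.65 pos [ 0.6095 -0.2059  0.1462] F [-0.21 -0.42 -3.64] tau [ 0.04   0.001 -0.008] w 0.0231
  shift [ 0.1478 -0.0003  0.0008] turn [-0.0008  0.0028 -0.0004]
```

View pics/d6.png

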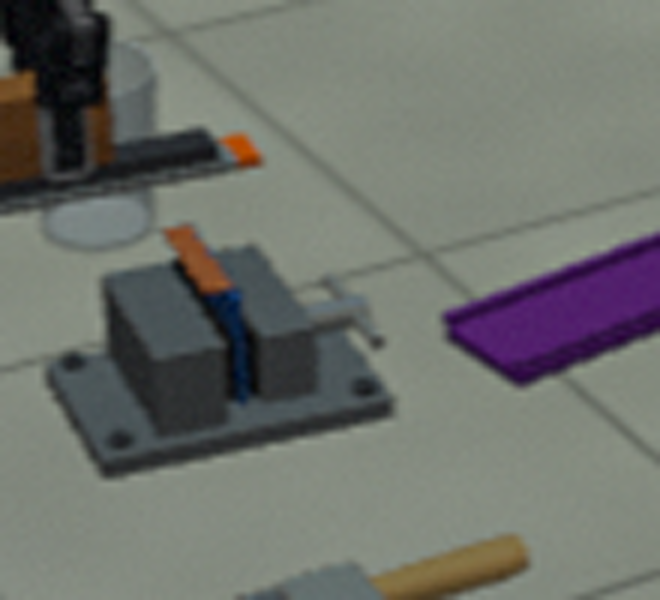

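```bash
python3 -m pendant '[{"grip":0,"tx":0.04,"ty":0,"tz":0,"wx":0,"wy":0,"wz":0},{"grip":0,"tx":0.09,"ty":0,"tz":0,"wx":0,"wy":0,"wz":0},{"grip":0,"tx":0.13,"ty":0,"tz":0,"wx":0,"wy":0,"wz":0},{"grip":0,"tx":0.147,"ty":0,"tz":0.01,"wx":0,"wy":0,"wz":0},{"grip":0,"tx":0.147,"ty":0,"tz":0.03,"wx":0,"wy":0,"wz":0},{"grip":0,"tx":0.147,"ty":0,"tz":0.043,"wx":0,"wy":0.0015,"wz":0},{"grip":0,"tx":0.147,"ty":0,"tz":0.0455,"wx":0,"wy":0.0015,"wz":0},{"grip":0,"tx":0.147,"ty":0,"tz":0.0455,"wx":0,"wy":0.0015,"wz":0}]'
python3 -m pendant '[{"grip":0,"tx":0,"ty":0,"tz":0.002,"wx":0,"wy":0,"wz":0},{"grip":0,"tx":0,"ty":0,"tz":0.0037,"wx":0,"wy":0,"wz":0},{"grip":0,"tx":-0.006,"ty":0,"tz":0.0042,"wx":0,"wy":0,"wz":0},{"grip":0,"tx":-0.016,"ty":0,"tz":0.0043,"wx":0,"wy":0,"wz":0},{"grip":0,"tx":-0.026,"ty":0,"tz":0.0043,"wx":0,"wy":0,"wz":0},{"grip":0,"tx":-0.036,"ty":0,"tz":0.0043,"wx":0,"wy":0,"wz":0}]'
```

```text
time_s: 15.7
tcp_pos: [0.4627, -0.1889, 0.0996]
tcp_rot: [-0.181, -3.135, 0.001]
ft_force: [0.3, 0.3, -1.5]
grip_width: 0.0232
time_s: 16.45
tcp_pos: [0.4973, -0.1932, 0.0959]
tcp_rot: [-0.182, -3.132, 0.0]
ft_force: [-5.1, 0.0, 4.7]
grip_width: 0.0228
```

```bash
python3 -m pendant '[{"grip":0,"tx":-0.01,"ty":0,"tz":0,"wx":0,"wy":0,"wz":0},{"grip":0,"tx":-0.02,"ty":0,"tz":0,"wx":0,"wy":0,"wz":0},{"grip":0,"tx":-0.03,"ty":0,"tz":0,"wx":0,"wy":0,"wz":0},{"grip":0,"tx":-0.04,"ty":0,"tz":0,"wx":0,"wy":0,"wz":0},{"grip":0,"tx":-0.05,"ty":0,"tz":0.0001,"wx":0,"wy":0,"wz":0}]'
```

```text
time_s: 17.08
tcp_pos: [0.5463, -0.1989, 0.0957]
tcp_rot: [-0.182, -3.131, 0.0]
ft_force: [-5.2, 0.6, 7.0]
grip_width: 0.0231
```

Force stays at about 7–10 N. I'll finish stroke 3 and lift.

```bash
python3 -m pendant '[{"grip":0,"tx":-0.01,"ty":0,"tz":0.0001,"wx":0,"wy":0,"wz":0},{"grip":0,"tx":-0.02,"ty":0,"tz":0.0001,"wx":0,"wy":0,"wz":0},{"grip":0,"tx":-0.03,"ty":0,"tz":0.0002,"wx":0,"wy":0,"wz":0},{"grip":0,"tx":-0.04,"ty":0,"tz":0.0002,"wx":0,"wy":0,"wz":0},{"grip":0,"tx":-0.05,"ty":0,"tz":0.0003,"wx":0,"wy":0,"wz":0},{"grip":0,"tx":-0.058,"ty":0,"tz":0.0003,"wx":0,"wy":0,"wz":0}]'
python3 -m pendant '[{"grip":0,"tx":-0.002,"ty":0,"tz":-0.015,"wx":0,"wy":0,"wz":0},{"grip":0,"tx":-0.002,"ty":0,"tz":-0.04,"wx":0,"wy":0,"wz":0},{"grip":0,"tx":-0.002,"ty":0,"tz":-0.05,"wx":0,"wy":0,"wz":0},{"grip":0,"tx":-0.002,"ty":0,"tz":-0.05,"wx":0,"wy":0,"wz":0}]'
python3 - <<'E'
from h import *
import cv2
goto((.4627,-.1892,.145),-6.6)
s=optics.camera("scene");cv2.imwrite("pics/d7.png",cv2.resize(s[160:260,220:330],None,fx=6,fy=6,interpolation=cv2.INTER_CUBIC))
E
```

```text
time_s: 17.82
tcp_pos: [0.6033, -0.2054, 0.0952]
tcp_rot: [-0.182, -3.129, -0.0]
ft_force: [-4.2, 0.8, 6.8]
grip_width: 0.0227
time_s: 18.32
tcp_pos: [0.6083, -0.2059, 0.1459]
tcp_rot: [0.182, 3.135, -0.001]
ft_force: [0.1, -0.6, -2.6]
grip_width: 0.0231
t= 18.325 pos [ 0.6083 -0.2059  0.1459] F [ 0.14 -0.63 -2.57] tau [0.046 0.007 0.023] w 0.0231
  shift [ 0.1466 -0.0002  0.0007] turn [-0.0008  0.001  -0.0005]
```

View pics/d7.png

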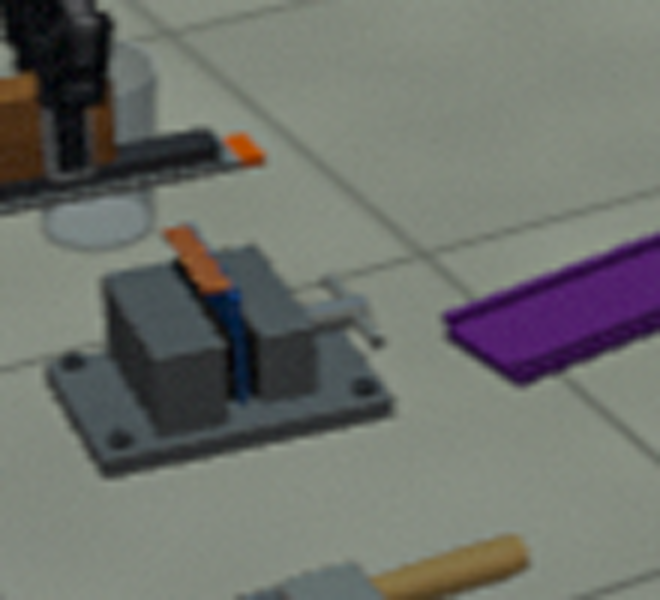

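```bash
python3 - <<'E'
from h import *
import cv2
a=np.radians(-6.6); d=np.array([np.cos(a),np.sin(a),0]);l=np.array([-d[1],d[0],0]); v=np.array([.5372,-.197,.083])
for q in(0,.006,.010,.012,.014):
  P=[v+(q-.014+x)*d+y*l for x,y in((.014,-.033),(.014,.033),(0,.033),(0,-.033))]
  print(q,((proj("scene",P)-[220,160]+.5)*6-.5).round(0).tolist())
ims=[cv2.imread(f"pics/d{i}.png").astype(int) for i in(5,6,7)]
print((abs(ims[1]-ims[0])[200:320,150:260]).mean(),abs(ims[2]-ims[1])[200:320,150:260].mean())
# copper mask centroid
for n in("d5","d6","d7"):
  im=cv2.imread(f"pics/{n}.png"); h=cv2.cvtColor(im,cv2.COLOR_BGR2HSV); m=(h[...,0]<15)&(h[...,1]>110); m[:215]=0;m[320:]=0;m[:,:140]=0;m[:,270:]=0
  y,x=np.nonzero(m); print(n,x.mean(),y.mean(),len(x))
s0=cv2.imread("pics/scene0.png"); im=cv2.resize(s0[160:260,220:330],None,fx=6,fy=6,interpolation=cv2.INTER_CUBIC);h=cv2.cvtColor(im,cv2.COLOR_BGR2HSV); m=(h[...,0]<15)&(h[...,1]>110); m[:195]=0;m[320:]=0;m[:,:140]=0;m[:,270:]=0
y,x=np.nonzero(m); print("0",x.mean(),y.mean(),len(x))
E
```

```text
0 [[193.0, 226.0], [237.0, 286.0], [265.0, 281.0], [220.0, 221.0]]
0.006 [[181.0, 228.0], [225.0, 289.0], [253.0, 283.0], [208.0, 223.0]]
0.01 [[173.0, 230.0], [217.0, 290.0], [245.0, 285.0], [200.0, 225.0]]
0.012 [[169.0, 231.0], [213.0, 291.0], [241.0, 285.0], [196.0, 225.0]]
0.014 [[165.0, 232.0], [209.0, 292.0], [237.0, 286.0], [193.0, 226.0]]
7.915328282828283 2.012929292929293
d5 208.34119496855345 257.7316561844864 1908
d6 196.62645914396887 261.920233463035 2056
d7 196.27181038830057 262.1043872919818 1983
0 223.61994459833795 254.65484764542936 1805
```

The copper burr has moved 13.7 mm from its start (centroid x 223.6→196.3 px in the enlarged crop), so it's at its stop, and three full strokes are done. The file now goes back to its rest.

```bash
python3 - <<'E'
from h import *
goto((.548,.1748,.16),13.3)
E
```

```text
t= 18.375 pos [ 0.6076 -0.2056  0.145 ] F [-0.6   0.84 -2.92] tau [-0.095 -0.017 -0.027] w 0.0231
  shift [ 0.1031  0.371  -0.0151] turn [-3.000e-04 -1.100e-03 -3.478e-01]
```

```bash
python3 -m pendant '[{"grip":0,"tx":0.01,"ty":0.03,"tz":-0.01,"wx":0,"wy":0,"wz":-0.03},{"grip":0,"tx":0.022,"ty":0.08,"tz":-0.015,"wx":0,"wy":0,"wz":-0.08},{"grip":0,"tx":0.036,"ty":0.13,"tz":-0.015,"wx":0,"wy":0,"wz":-0.13},{"grip":0,"tx":0.05,"ty":0.18,"tz":-0.015,"wx":0,"wy":0,"wz":-0.18},{"grip":0,"tx":0.064,"ty":0.23,"tz":-0.015,"wx":0,"wy":0,"wz":-0.23},{"grip":0,"tx":0.078,"ty":0.28,"tz":-0.015,"wx":0,"wy":0,"wz":-0.28},{"grip":0,"tx":0.09,"ty":0.33,"tz":-0.015,"wx":0,"wy":0,"wz":-0.32},{"grip":0,"tx":0.1,"ty":0.36,"tz":-0.015,"wx":0,"wy":-0.001,"wz":-0.348},{"grip":0,"tx":0.103,"ty":0.371,"tz":-0.015,"wx":0,"wy":-0.001,"wz":-0.348},{"grip":0,"tx":0.103,"ty":0.371,"tz":-0.015,"wx":0,"wy":-0.001,"wz":-0.348}]'
python3 -m pendant '[{"grip":0,"tx":0,"ty":0,"tz":0.04,"wx":0,"wy":0,"wz":0},{"grip":0,"tx":0,"ty":0,"tz":0.07,"wx":0,"wy":0,"wz":0},{"grip":0,"tx":0,"ty":0,"tz":0.09,"wx":0,"wy":0,"wz":0},{"grip":0,"tx":0,"ty":0,"tz":0.095,"wx":0,"wy":0,"wz":0},{"grip":0,"tx":0,"ty":0,"tz":0.095,"wx":0,"wy":0,"wz":0}]'
python3 - <<'E'
from h import *
import cv2
goto((.548,.1748,.0255),13.3)
s=optics.camera("scene");cv2.imwrite("pics/d8.png",cv2.resize(s[210:340,250:380],None,fx=4.6,fy=4.6,interpolation=cv2.INTER_CUBIC))
E
```

```text
time_s: 19.62
tcp_pos: [0.5478, 0.1744, 0.1593]
tcp_rot: [0.364, -3.119, 0.001]
ft_force: [-0.1, -1.0, -2.9]
grip_width: 0.0231
time_s: 20.25
tcp_pos: [0.5485, 0.1731, 0.0649]
tcp_rot: [0.36, -3.12, 0.002]
ft_force: [0.3, 0.4, -1.9]
grip_width: 0.0231
t= 20.25 pos [0.5485 0.1731 0.0649] F [ 0.28  0.39 -1.91] tau [-0.001  0.019 -0.005] w 0.0231
  shift [0.0001 0.0018 0.0394] turn [-0.001  -0.0007 -0.0022]
```

View pics/d8.png

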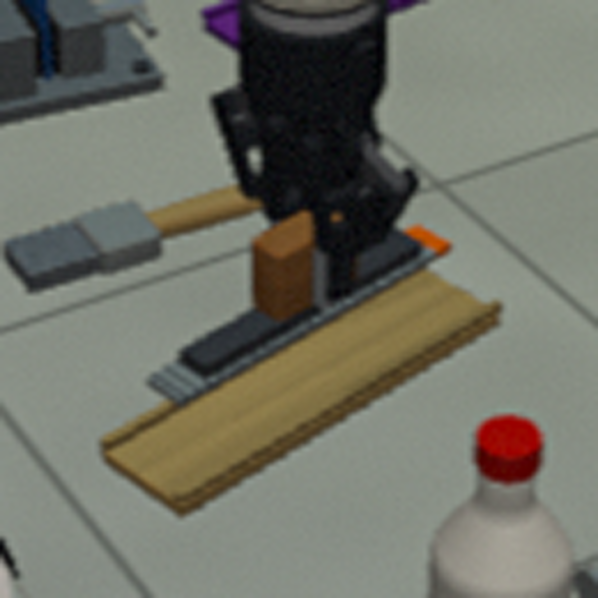

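```bash
python3 -m pendant '[{"grip":0,"tx":0,"ty":0.0015,"tz":0.015,"wx":0,"wy":0,"wz":0},{"grip":0,"tx":0,"ty":0.0015,"tz":0.027,"wx":0,"wy":0,"wz":0},{"grip":0,"tx":0,"ty":0.0015,"tz":0.033,"wx":0,"wy":0,"wz":0},{"grip":0,"tx":0,"ty":0.0015,"tz":0.036,"wx":0,"wy":0,"wz":0},{"grip":0,"tx":0,"ty":0.0015,"tz":0.0385,"wx":0,"wy":0,"wz":0},{"grip":0,"tx":0,"ty":0.0015,"tz":0.0385,"wx":0,"wy":0,"wz":0}]'
python3 - <<'E'
from h import *
import cv2
goto((.548,.1748,.0245),13.3)
s=optics.camera("scene");cv2.imwrite("pics/d9.png",cv2.resize(s[210:340,250:380],None,fx=4.6,fy=4.6,interpolation=cv2.INTER_CUBIC))
E
```

```text
time_s: 21.05
tcp_pos: [0.5477, 0.1761, 0.0264]
tcp_rot: [0.364, -3.12, 0.0]
ft_force: [-0.0, 0.5, -2.7]
grip_width: 0.0228
t= 21.05 pos [0.5477 0.1761 0.0264] F [-0.04  0.52 -2.67] tau [-0.049  0.001 -0.032] w 0.0228
  shift [-0.     -0.0014  0.0019] turn [-0.0001 -0.0006  0.0001]
```

View pics/d9.png

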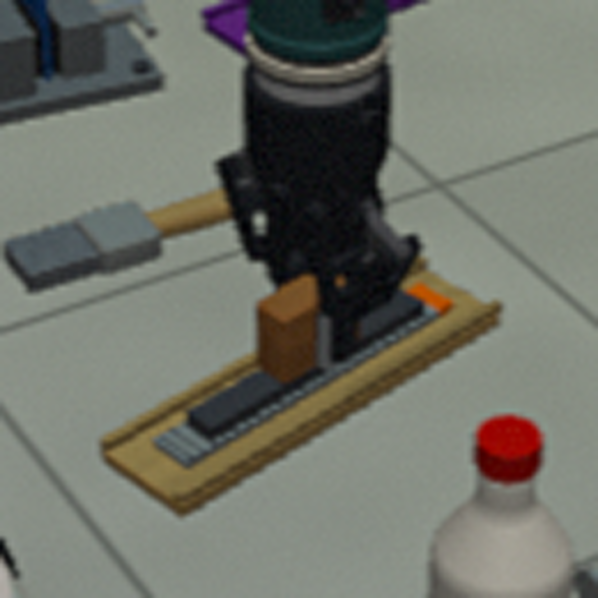

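The file lies within the lips. I'll lower the last 2 mm until it touches, then release.

```bash
python3 -m pendant '[{"grip":0,"tx":0,"ty":-0.001,"tz":0.001,"wx":0,"wy":0,"wz":0},{"grip":0,"tx":0,"ty":-0.001,"tz":0.0018,"wx":0,"wy":0,"wz":0},{"grip":0,"tx":0,"ty":-0.001,"tz":0.0018,"wx":0,"wy":0,"wz":0}]'
```

```text
time_s: 21.48
tcp_pos: [0.548, 0.175, 0.0247]
tcp_rot: [0.364, -3.12, 0.0]
ft_force: [0.0, 0.2, -2.2]
grip_width: 0.0227
```

```bash
python3 -m pendant '[{"grip":0,"tx":0,"ty":0,"tz":0.0008,"wx":0,"wy":0,"wz":0},{"grip":0,"tx":0,"ty":0,"tz":0.0008,"wx":0,"wy":0,"wz":0}]'
```

```text
time_s: 21.72
tcp_pos: [0.548, 0.175, 0.0246]
tcp_rot: [0.364, -3.12, 0.001]
ft_force: [-1.0, -1.1, 5.5]
grip_width: 0.0228
```

```bash
python3 -m pendant '[{"grip":0.32,"tx":0,"ty":0,"tz":0,"wx":0,"wy":0,"wz":0},{"grip":0.4,"tx":0,"ty":0,"tz":0,"wx":0,"wy":0,"wz":0},{"grip":0.6,"tx":0,"ty":0,"tz":0,"wx":0,"wy":0,"wz":0},{"grip":0.6,"tx":0,"ty":0,"tz":0,"wx":0,"wy":0,"wz":0},{"grip":0.6,"tx":0,"ty":0,"tz":0,"wx":0,"wy":0,"wz":0}]'
python3 -m pendant '[{"grip":0.6,"tx":0,"ty":0,"tz":-0.02,"wx":0,"wy":0,"wz":0},{"grip":0.6,"tx":0,"ty":0,"tz":-0.06,"wx":0,"wy":0,"wz":0},{"grip":0.6,"tx":0,"ty":0,"tz":-0.11,"wx":0,"wy":0,"wz":0},{"grip":0.6,"tx":0,"ty":0,"tz":-0.17,"wx":0,"wy":0,"wz":0},{"grip":0.6,"tx":0.02,"ty":0.05,"tz":-0.2,"wx":0,"wy":0,"wz":0},{"grip":0.6,"tx":0.04,"ty":0.11,"tz":-0.2,"wx":0,"wy":0,"wz":0},{"grip":0.6,"tx":0.04,"ty":0.17,"tz":-0.2,"wx":0,"wy":0,"wz":0},{"grip":0.6,"tx":0.04,"ty":0.2,"tz":-0.2,"wx":0,"wy":0,"wz":0},{"grip":0.6,"tx":0.04,"ty":0.2,"tz":-0.2,"wx":0,"wy":0,"wz":0},{"grip":0.6,"tx":0.04,"ty":0.2,"tz":-0.2,"wx":0,"wy":0,"wz":0}]'
python3 - <<'E'
from h import *
import cv2
s=optics.camera("scene");cv2.imwrite("pics/e1.png",s);t=optics.camera("top");cv2.imwrite("pics/e2.png",t)
cv2.imwrite("pics/e3.png",np.hstack([cv2.resize(s[180:330,220:370],None,fx=2.6,fy=2.6,interpolation=cv2.INTER_CUBIC),cv2.resize(t[160:290,400:530],(390,390),interpolation=cv2.INTER_CUBIC)]))
E
```

```text
time_s: 22.35
tcp_pos: [0.5478, 0.1752, 0.0237]
tcp_rot: [0.364, -3.12, 0.0]
ft_force: [-0.5, 0.0, -0.6]
grip_width: 0.0515
time_s: 23.6
tcp_pos: [0.4632, 0.3591, 0.2234]
tcp_rot: [0.362, -3.119, 0.003]
ft_force: [0.3, 0.3, 0.0]
grip_width: 0.0512
```

View pics/e1.png

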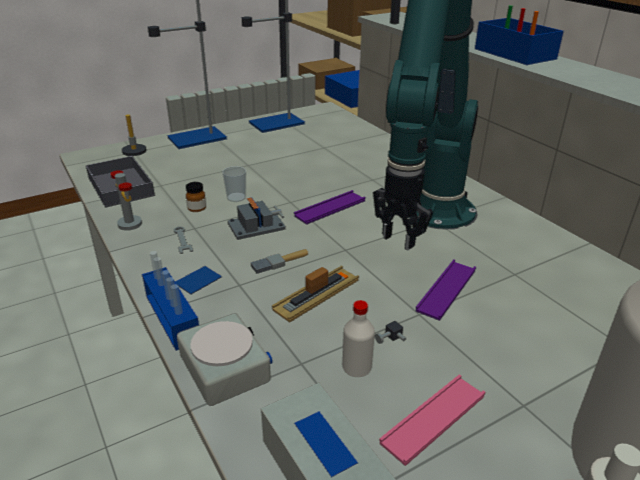

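View pics/e3.png

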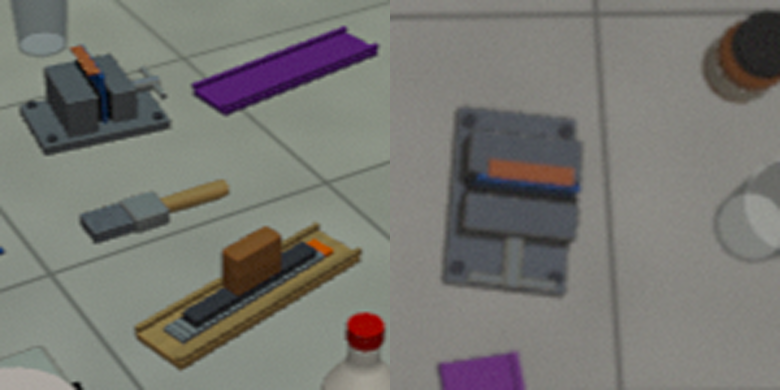

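View pics/e2.png

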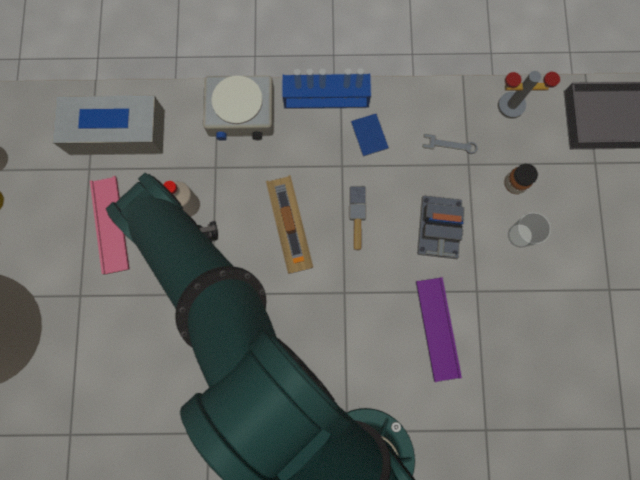

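```bash
python3 - <<'E'
from h import *
import cv2
P=[]
for n in("top0","e2"):
  im=cv2.imread(f"pics/{n}.png")[190:260,415:470].astype(int)
  w=np.clip(im[...,2]-im[...,0]-25,0,None); w[:, :]=w
  y,x=np.mgrid[190:260,415:470]; c=[(w*x).sum()/w.sum(),(w*y).sum()/w.sum()]
  P.append(onz("top",[c],.083)[0]); print(c,P[-1])
print(P[1]-P[0])
from rig import hand_in
E
```

```text
[np.float64(446.0494203782794), np.float64(222.72223917022575)] [ 0.53117772 -0.19665314  0.083     ]
[np.float64(446.567954606863), np.float64(216.91623885436368)] [ 0.54504843 -0.1986328   0.083     ]
[ 0.01387071 -0.00197966  0.        ]
```

The top camera gives 14.0 mm of burr travel, so it's at the end stop. I'm handing in.

```bash
python3 - <<'E'
from rig import hand_in
print(hand_in())
E
```

```text
the job is handed in; nothing more can be done
None
```

I gripped the file by its wooden grip and felt for the edge, which is about 83 mm up. I then pushed three full forward strokes square across the plate. Each ran from about 75 mm behind the plate to about 70 mm past it, and I lifted the file clear by about 50 mm before every return. The file is back flat on its wooden rest with the gripper clear, and the job was handed in at about 24 s.

- **Burr:** the last checks put its travel at 13.7 mm (scene camera) and 14.0 mm (top camera), so it is at the far stop. It was already there after the second stroke, to within what the camera can show; the third moved it no further.
- **Pressure:** the force readings during the strokes, less the file's weight, were about 7 to 12 N. Force is only read at the end of each call, so I did not see it in between.
- **Scene:** the file lies between the rest's lips with the orange band towards the robot. In the last pictures the other things look to be where they were.

No check failed or disagreed.

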